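Fit the filter cartridge into the bench-top air unit

ROBOT

A 6-joint arm with a two-finger parallel gripper is mounted at the origin on the work surface. World frame = base frame: x ahead of the robot, y to its left, z up, the work surface at z = 0. Lengths are in m, angles in rad, forces in N, time in s.
With the tool pointing down it reaches from about 0.35 to 0.775 m from the base axis. Payload 7.3 kg.
Tool frame: the origin (TCP) lies between the finger pads; the fingertips stand 14 mm ahead of it and the grasp point (between the pads) lies 5 mm behind it; z points along the fingers, y is the direction in which the jaws open and shut (so a half turn about z gives the same grasp; the last joint's range is limited). The gripper opens to 92 mm and grips with 3 to 60 N. Pads are 19 mm wide; open, the fingers measure 130 mm over their backs; the gripper's body (75 mm by 190 mm) begins 47 mm behind the grasp point.
Start: joints at [-1.261, 0.342, 1.524, -0, 1.275, -0.146], TCP at [0.231, -0.471, 0.241] pointing down, gripper open.
Joint ranges: [-2.53, 2.53], [-0.77, 2.02], [0.04, 2.7], [-1, 4.14], [0.28, 2.66], [-3.11, 3.11]. Speed limits (rad/s): [2.57, 2.57, 3.14, 3.14, 3.14, 3.14].

INTERFACE

Orientations are given as [roll, pitch, yaw] about the fixed x, y, z axes, in that order (R = Rz(yaw) Ry(pitch) Rx(roll)).
In Python, from cell import robot gives the robot as it stands.
- The arm moves only by the shell command python3 -m creep 'ROWS' [FORCE]. ROWS is JSON, a list that holds one entry, the list of rows, each a list of 7 numbers: the shift along the tool's x, y, z in cm, then the turn, a rotation vector about the tool's x, y, z in degrees, then the gripper command: -1 is shut, 1 is fully open, values between are in proportion. In form: [[[tx, ty, tz, wx, wy, wz, gripper], ...]]. A call has 1 to 8 rows; each row is the pose to reach, as a shift and turn from the pose measured when the call began, along the tool's axes at that moment; what a row does not reach only later rows make up. A row lasts 1/10 s, in which the tool goes at most 50 mm and 8.59 degrees, less where a joint would pass 70% of its speed; a pose out of reach is approached as far as the arm can. A call with a gripper value outside its range is refused whole. The fingers move at their own pace and stop on an object; FORCE is the grip in N (left out, the last holds). Time passes only in rows, so rows that repeat a pose let the fingers close. It gives the time, the measured TCP pose, the force and the opening at its end, in the units of the state.
- robot.observe(): the state, without advancing time (a new reading comes with each control period).
- robot.read_camera(name): name is "scene" or "top"; returns the picture (384x512x3 uint8, red, green, blue); there is no depth.
- robot.camera_params(name): a dict with "camera_matrix" (3x3 intrinsics, pixels), "k1" (the pictures are not rectified: a ray, as slopes to the right and down, at radius r is drawn at 1 + k1 r^2 times it, then the intrinsics apply), "R" (3x3) and "t" (3): a world point X has camera coordinates R X + t. Camera axes: x right, y down, z forward; pixel columns grow to the right and rows downward; lengths in m; the calibration is good to about 2 mm. A picture is of the moment at which its call begins. camera_params takes no time and is no camera call.
- robot.hand_in(): hands the job in, once; it reports no verdict.
Trained networks look in the newest picture that a camera, given by its name, has taken for a name from the list of things; names that differ only in an ending like _2 or _b are one class to them, and where a whole thing is asked for, a point or a joint stands for the part that bears it (a point fixed in the world has none). Each returns a list of dicts, best first, with "score" (0 to 1); they miss things now and then, are a little off and sometimes report something else, mostly with a low value. They report only what shows in the picture. A call takes as long as a camera call. They do not tell look-alikes from the thing itself.
- robot.look_for(camera, label): "centre" ([x, y, z] in m, in the coordinates of the camera as it stood for that picture, good to about 4 mm: the middle of the surface that is visible of it).
- robot.masks_of(camera, label): "mask" (384x512 bool, what is visible of it).
The state is a dict: "time": time; "qpos": joint angles; "qvel": joint speeds; "joint_efforts": joint torques, N m; "tool_pos": TCP position; "tool_rot": TCP orientation; "contact_force": force on the tool from outside, world axes, zero at the start; "torque": the same for the moment, N m; "opening": finger opening in m.
Only numpy, scipy, OpenCV 4.12 (cv2) and the standard library are available. Lean on these libraries where they do the work, as an engineer would, in place of code of your own. Each camera call takes 0.05 s, during which the arm holds its last target.

TASK

Fit the loose filter cartridge into the bay on top of the grey air unit: first draw the sliding latch fully back, then bring the cartridge in tilted and hook its thin tongue under the bay's lip, and swing the other end down until it lies flat and fully home. Lower it with the gripper rather than letting it fall into the bay, then slide the latch fully shut over it. Leave the dish, jar and bottle where they stand.

Things in the scene. Friction and masses are not known exactly. Their poses are not given: they have to be found in the camera images.
- housing: Grey bench-top air unit, fixed, left or right of centre, with an open bay in its top. Origin on the bench under the bay's centre; z up, x from the lip end (nearer the robot) to the latch end. Solid: x -108 to 148, y -85 to 85, z 0 to 91 mm. Bay: x -78 to 78, y -64 to 64, flat floor at z 70, rim at z 91. All offsets here are mm in the frame of the unit or cartridge.
- lip_edge (a point): Middle of the lip's free lower edge, at (-64, 0, 85) in the unit's frame, axes parallel to the unit's. The bare aluminium lip is 6 mm thick and overhangs the bay's -x end by 14 mm over its full width (x -78 to -64, z 85 to 91), leaving a slot 15 mm high below it. The clear opening is 142 mm long, so the cartridge cannot go in flat.
- bay_floor (a point): Centre of the bay's floor, at (0, 0, 70) in the unit's frame; axes parallel to the unit's. The fitted cartridge's origin lies here, axes parallel, with 3 mm play either way in x and 4 mm in y.
- latch (a joint): Steel sliding latch on the +x rim, in m: 0 = shut (tip 14 mm over the bay), 0.028 = fully back, its stop (tip 14 mm clear of the bay). Opens along the unit's +x; starts shut or within 5 mm of it; about 3 N of friction; stays where it is left. Bolt 53 mm long (x), 50 mm wide (y), z 91 to 101; moved by its upright fin.
- latch_grip (a point): Centre of the top of the latch's dark steel fin; moves with the latch. At latch 0 it is at (102, 0, 134) in the unit's frame. The fin is 14 mm thick (along the unit's x), 40 mm wide (y), z 101 to 134.
- cartridge: Loose white plastic filter cartridge, about 0.3 kg, flat on the bench beside the unit, fin up, tongue towards the robot. Origin at the centre of its 150 (x) x 120 (y) mm underside, z up. Frame x -51 to 75, y -60 to 60, 18 mm thick. Thin tongue x -75 to -51, y -50 to 50, z 0 to 8. Grey upright fin centred at x 10, y 0: 14 mm thick (x), 60 mm wide (y), z 18 to 54.
- tongue_tip (a point): Middle of the lower outer edge of the cartridge's tongue, at (-75, 0, 0) in the cartridge's frame. Under the lip the tongue takes a tilt (+x end raised) of up to about 20 degrees; about 15 degrees clears the far rim and the drawn-back latch.
- dish: Open steel dish, 110 mm across, 45 mm high, loose; origin under its centre. Bystander.
- sample_jar: Glass jar with black cap, 64 mm across, 90 mm high, loose; origin under its centre. Bystander.
- wash_bottle: White plastic bottle, 64 mm across, 160 mm high, loose; origin under its centre. Bystander.
Mind the look-alikes: they are no part of the job. What is shaped like the cartridge but black is not meant.

How it is judged:
On the way, in this order (a step that is already met when the one before it is completed fails the run):
1. the latch is drawn back (24 mm or more) (value of joint latch above 0.024 m), for 0.2 s.
2. the cartridge is tilted (over 4 degrees) with its tongue tip at least 5 mm under the lip (x of tongue_tip in the frame of lip_edge below -0.005 m and z of tongue_tip in the frame of lip_edge between -0.02 and 0 m and angle between cartridge's own z axis and vertical above 0.07 rad), for 0.1 s.
3. the cartridge is down flat in the bay, tongue under the lip (angle between cartridge's own z axis and vertical below 0.035 rad and z of cartridge in the frame of bay_floor between -0.004 and 0.004 m and horizontal distance between cartridge and bay_floor below 0.009 m and x of tongue_tip in the frame of lip_edge below -0.005 m), for 0.2 s.
At the end, for the whole second after the job is handed in: The cartridge lies at rest in the bay, within 2 degrees of flat and 4 mm of the bay floor, its centre within 9 mm of the bay's centre and its tongue at least 5 mm under the lip, and the latch is shut over it to within 4 mm (all of step 3 and value of joint latch below 0.004 m and linear speed of cartridge below 0.02 m/s); the robot touches nothing.
It fails at once if the cartridge falls into the bay (turns faster than 3.5 rad/s there) (horizontal distance between cartridge and bay_floor below 0.04 m and angular speed of cartridge above 3.5 rad/s).
It fails at once if the steel dish is pushed more than 30 mm (distance of dish from where it was at the start of the episode above 0.03 m).
It fails at once if the sample jar is pushed more than 30 mm (distance of sample_jar from where it was at the start of the episode above 0.03 m).
It fails at once if the wash bottle is pushed more than 30 mm (distance of wash_bottle from where it was at the start of the episode above 0.03 m).
It also fails if it takes over 58 s, if anything falls off the work surface, if the arm or the gripper's body presses on something with over 40 N, if the wrist force passes 120 N, or if a joint passes its speed limit or range.

## Working session

There is one attempt and no reset: what is moved stays moved. The work goes in short steps, Python scripts to look and compute and a shell command to move; the robot and the scene stay as the last step left them, time stands still between calls to the robot, and variables do not carry over. Pictures are saved under pics/ and viewed, and the job is handed in when it is done.

```bash
ls; mkdir -p pics; python3 - <<'E'
from cell import robot
import cv2
print(robot.observe())
for c in ("scene","top"):
    im=robot.read_camera(c); cv2.imwrite(f"pics/{c}0.png",im[:,:,::-1]); print(robot.camera_params(c))
E
```

```text
pics
{'time': 0.0, 'qpos': array([-1.26098582e+00,  3.42747919e-01,  1.52498909e+00,  3.17019851e-06,
        1.27538560e+00, -1.46032058e-01]), 'qvel': array([ 0.00122968,  0.00158565,  0.00164066,  0.00025395, -0.00014216,
       -0.00022951]), 'joint_efforts': array([-7.00227656e-05, -4.31240273e+01, -2.44217902e+01,  7.16973888e-02,
        5.60603582e-02, -1.47910087e-04]), 'tool_pos': array([ 0.23100699, -0.4710345 ,  0.24004161]), 'tool_rot': array([-3.14007943e+00, -2.25627908e-04,  4.55841473e-01]), 'contact_force': array([ 0.04298582, -0.27074044, -0.19303366]), 'torque': array([ 0.03048894, -0.02756562, -0.0116703 ]), 'opening': 0.09197240878701486}
{'camera_matrix': array([[411.90296683,   0.        , 253.353511  ],
       [  0.        , 411.90296683, 190.79830788],
       [  0.        ,   0.        ,   1.        ]]), 'k1': 0.05049245671818781, 'R': array([[ 0.41384435,  0.91031277,  0.00796979],
       [ 0.61345197, -0.27239637, -0.74126709],
       [-0.67261396,  0.31165828, -0.67116286]]), 't': array([-0.1847361 , -0.26944089,  2.14903954])}
{'camera_matrix': array([[487.41583884,   0.        , 255.08810971],
       [  0.        , 487.41583884, 193.71465852],
       [  0.        ,   0.        ,   1.        ]]), 'k1': -0.14723058093356736, 'R': array([[ 8.69731510e-03, -9.99962111e-01, -3.65476926e-04],
       [-9.98356887e-01, -8.66265076e-03, -5.66434843e-02],
       [ 5.66381722e-02,  8.57522638e-04, -9.98394402e-01]]), 't': array([-0.0541523 ,  0.57624836,  2.06450092])}
```

View pics/scene0.png

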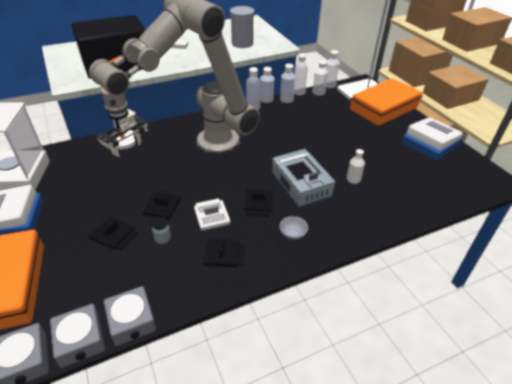

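View pics/top0.png

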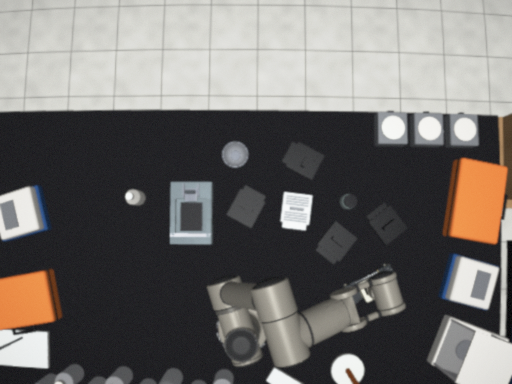

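The scene picture shows five cartridge shapes. The white one is at scene (211,214) / top (296,210). Four black ones are at top (247,206), (303,160), (337,243) and (387,223). I choose the white one. The unit is at top (191,212).

```bash
cat > h.py <<'E'
import numpy as np, cv2, json
from cell import robot
from scipy.spatial.transform import Rotation as Rn
P={c:robot.camera_params(c) for c in("scene","top")}
def proj(c,X):
    p=P[c];X=np.atleast_2d(X);C=X@p["R"].T+p["t"];s=C[:,:2]/C[:,2:]
    s=s*(1+p["k1"]*(s**2).sum(1,keepdims=True));K=p["camera_matrix"]
    return s*[K[0,0],K[1,1]]+K[:2,2]
def ray(c,uv):
    p=P[c];K=p["camera_matrix"];d=(np.asarray(uv,float)-K[:2,2])/[K[0,0],K[1,1]];s=d.copy()
    for _ in range(20): s=d/(1+p["k1"]*(s**2).sum(-1,keepdims=True))
    D=np.concatenate([s,np.ones(s.shape[:-1]+(1,))],-1)@p["R"]
    return -p["R"].T@p["t"],D
def atz(c,uv,z):
    o,D=ray(c,uv);return o+D*((z-o[2])/D[...,2:])
def toworld(c,x): return P[c]["R"].T@(np.asarray(x)-P[c]["t"])
def crop(c,im,x0,y0,x1,y1,k,name):
    cv2.imwrite(name,cv2.resize(im[y0:y1,x0:x1,::-1],None,fx=k,fy=k,interpolation=cv2.INTER_CUBIC))
def box(x0,x1,y0,y1,z0,z1): return np.array([[x,y,z] for x in(x0,x1) for y in(y0,y1) for z in(z0,z1)])/1000
def pose(x,y,yaw,Q):
    c,s=np.cos(yaw),np.sin(yaw);return Q@np.array([[c,-s,0],[s,c,0],[0,0,1]]).T+[x,y,0]
E
python3 - <<'E'
from h import *
ims={c:robot.read_camera(c) for c in P}
crop("top",ims["top"],150,160,350,260,4,"pics/t1.png")
crop("scene",ims["scene"],180,130,380,260,4,"pics/s1.png")
for c in P:
  for l in("housing","cartridge","latch_grip","dish","sample_jar","wash_bottle"):
    for r in robot.look_for(c,l)[:6]: print(c,l,round(r["score"],2),toworld(c,r["centre"]).round(3),proj(c,toworld(c,r["centre"])).round(0))
E
```

```text
scene housing 0.77 [0.53  0.201 0.072] [[303. 179.]]
scene cartridge 0.98 [ 0.522 -0.228  0.021] [[211. 214.]]
scene cartridge 0.83 [ 0.469 -0.612  0.019] [[114. 234.]]
scene cartridge 0.78 [ 0.738 -0.258  0.02 ] [[223. 254.]]
scene cartridge 0.77 [ 0.531 -0.02   0.023] [[257. 201.]]
scene cartridge 0.6 [ 0.387 -0.398  0.021] [[162. 205.]]
scene latch_grip 0.62 [0.58  0.215 0.11 ] [[313. 178.]]
scene latch_grip 0.27 [0.529 0.203 0.072] [[304. 179.]]
scene dish 0.69 [0.727 0.053 0.026] [[294. 226.]]
scene sample_jar 0.85 [ 0.568 -0.445  0.065] [[161. 230.]]
scene wash_bottle 0.89 [0.566 0.448 0.085] [[356. 167.]]
top housing 0.93 [0.493 0.217 0.09 ] [[190. 212.]]
top cartridge 0.79 [ 0.73  -0.256  0.018] [[303. 158.]]
top cartridge 0.69 [ 0.506 -0.223  0.021] [[296. 210.]]
top cartridge 0.6 [ 0.456 -0.606  0.015] [[384. 223.]]
top cartridge 0.59 [ 0.37  -0.394  0.018] [[336. 243.]]
top cartridge 0.57 [ 0.529 -0.016  0.017] [[247. 205.]]
top latch_grip 0.68 [0.571 0.213 0.096] [[191. 193.]]
top dish 0.93 [0.751 0.041 0.019] [[235. 153.]]
top sample_jar 0.63 [ 0.545 -0.434  0.088] [[348. 201.]]
```

View pics/t1.png

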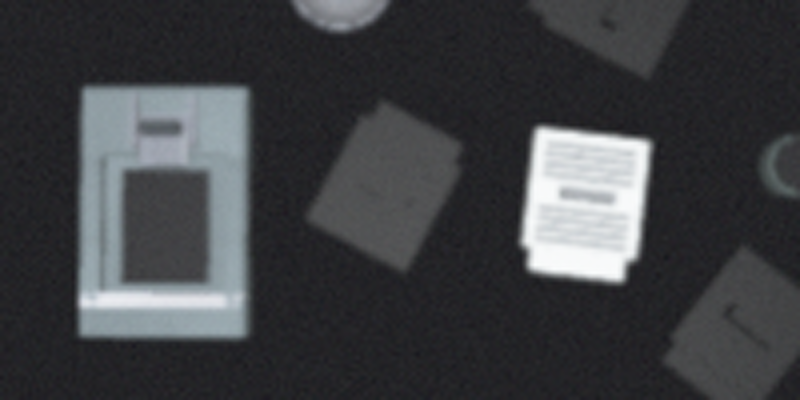

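View pics/s1.png

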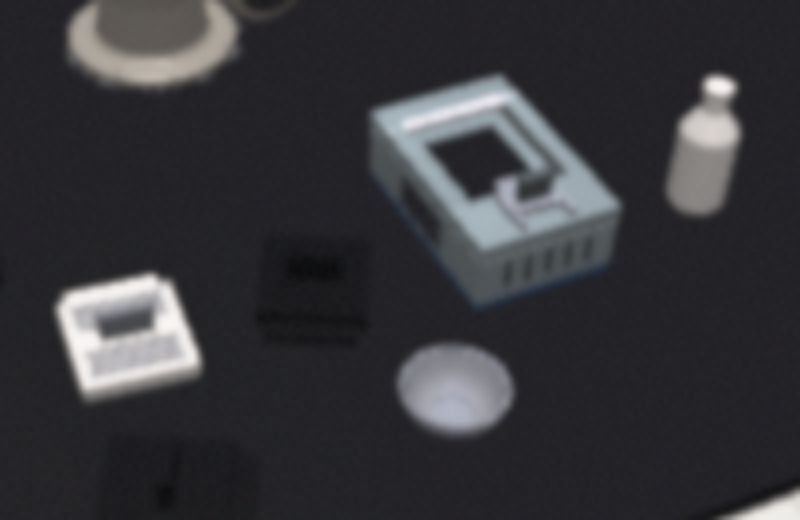

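The crop at top (296,210) shows the only white cartridge. Its tongue is on the robot side and its grey fin is at about (297,208). Next I fit the poses.

```bash
cat > fit.py <<'E'
from h import *
from scipy.optimize import minimize
def render(c,parts,S=4):
    w=np.zeros((384*S,512*S),np.uint8)
    for q in parts:
        uv=(proj(c,q)+.5)*S-.5
        cv2.fillConvexPoly(w,cv2.convexHull(uv.round().astype(np.int32)),255)
    return cv2.resize(w,(512,384),interpolation=cv2.INTER_AREA)/255.
CART=[box(-51,75,-60,60,0,18),box(-75,-51,-50,50,0,8),box(3,17,-30,30,18,54)]
HOUS=[box(-108,148,-85,85,0,91)]
def latch(j): return [box(76-90+0,0,0,0,0,0)]
def fit(parts,tg,x0):
    def f(p):
        e=0
        for c,m in tg.items():
            r=render(c,[pose(*p[:2],p[2],q) for q in parts]); e+=np.abs(cv2.GaussianBlur(r,(0,0),1.)-cv2.GaussianBlur(m,(0,0),1.)).__pow__(2).sum()
        return e
    best=None
    sim=np.array([x0]+[np.array(x0)+d for d in np.diag([.01,.01,.08])])
    r=minimize(f,x0,method="Nelder-Mead",options=dict(initial_simplex=sim,xatol=1e-4,fatol=1e-3,maxiter=200))
    r=minimize(f,r.x,method="Nelder-Mead",options=dict(initial_simplex=r.x+np.vstack([np.zeros(3),np.diag([.004,-.004,.03])]),xatol=1e-4,fatol=1e-3,maxiter=200))
    return r.x,r.fun
E
python3 - <<'E'
from fit import *
ims={c:robot.read_camera(c) for c in P}
def nm(c,l,near):
    b=[r for r in robot.masks_of(c,l)]
    u,v=near
    b=[r for r in b if r["mask"][v-3:v+4,u-3:u+4].any()]
    return b[0]["mask"].astype(float) if b else None
H={c:nm(c,"housing",{"scene":(303,190),"top":(175,230)}[c]) for c in P}
C={c:nm(c,"cartridge",{"scene":(211,214),"top":(296,210)}[c]) for c in P}
np.savez("ims.npz",**ims)
for n,parts,T,x0 in(("H",HOUS,H,(.5,.21,0)),("C",CART,C,(.51,-.225,-.1))):
    for cs in (["scene"],["top"],["scene","top"]):
        t={c:T[c] for c in cs if T[c] is not None}
        if len(t)==len(cs): x,e=fit(parts,t,x0);print(n,cs,x.round(4),round(e,1),[int(m.sum()) for m in t.values()])
E
```

```text
H ['scene'] [ 0.4651  0.2221 -0.0085] 36.2 [2230]
C ['scene'] [ 0.4993 -0.22   -0.1179] 0.6 [772]
C ['top'] [ 0.5066 -0.2239 -0.1151] 18.7 [901]
C ['scene', 'top'] [ 0.5037 -0.2216 -0.1125] 36.5 [772, 901]
```

```bash
python3 - <<'E'
from fit import *
ims=np.load("ims.npz")
def soft(c,roi,lo,hi):
    g=ims[c].astype(float).mean(2); m=np.zeros_like(g);x0,y0,x1,y1=roi
    m[y0:y1,x0:x1]=np.clip((g[y0:y1,x0:x1]-lo)/(hi-lo),0,1); return m
g=ims["top"].astype(float).mean(2)
print(g[205,275:320].round().astype(int)); print(g[190:235,290].round().astype(int)); print(g[215,160:222].round().astype(int))
for c,roi in (("scene",(185,192,240,235)),("top",(272,185,322,238))):
    m=soft(c,roi,35,{"scene":190,"top":225}[c])
    m=(m>.5).astype(float)
    k=cv2.morphologyEx(m,cv2.MORPH_CLOSE,np.ones((7,7)))
    x,e=fit(CART,{c:k},(.505,-.222,-.1)); print("C",c,x.round(4),round(e,1),k.sum())
for c,roi in (("top",(160,172,222,252)),("scene",(265,140,340,210))):
    m=(soft(c,roi,30,140)>.5).astype(float); m=cv2.morphologyEx(m,cv2.MORPH_CLOSE,np.ones((5,5)))
    cn,_=cv2.findContours(m.astype(np.uint8),0,2); k=np.zeros(m.shape,np.uint8)
    cv2.drawContours(k,[max(cn,key=cv2.contourArea)],-1,1,-1)
    x,e=fit(HOUS,{c:k.astype(float)},(.49,.21,0)); print("H",c,x.round(4),round(e,1),k.sum())
E
```

```text
[ 35  36  35  36  33  38  91 181 236 247 248 247 246 244 241 235 234 234
 233 232 228 224 218 214 217 215 210 210 212 214 217 218 223 235 241 225
 153  75  38  38  36  36  35  37  38]
[ 36  61 144 231 243 226 214 224 215 220 219 212 226 215 217 235 225 193
 179 203 233 230 211 220 211 212 224 215 221 213 212 238 248 249 249 249
 249 242 176  86  43  39  37  37  39]
[ 39  35  36  35  34  36  37  33  40  74 124 156 161 157 149 124 136 154
 157 146 113  78  67  65  67  64  65  65  66  68  66  66  66  65  68  65
  67  67  66  69  69  86 119 147 151 155 155 158 162 159 147 118  70  39
  34  37  37  40  30  36  38  33]
C scene [ 0.4969 -0.2207 -0.0937] 5.5 820.0
C top [ 0.5044 -0.2233 -0.112 ] 7.0 1040.0
H top [0.4715 0.2205 0.0107] 18.0 2665
H scene [ 0.4271  0.2476 -0.014 ] 345.8 1774
```

```bash
cat >> h.py <<'E'
def go(xyz,yaw=90,tilt=0):
    """row to reach TCP xyz with tool y along world direction yaw-90, tilt = +x end raised (deg)"""
    o=robot.observe();R0=Rn.from_euler("xyz",o["tool_rot"])
    R1=Rn.from_euler("z",yaw,degrees=True)*Rn.from_euler("x",180,degrees=True)*Rn.from_rotvec([np.radians(-tilt),0,0])
    d=R0.inv().apply(np.asarray(xyz)-o["tool_pos"])*100; w=np.degrees((R0.inv()*R1).as_rotvec())
    print("t",round(o["time"],2),"tcp",o["tool_pos"].round(4),"F",o["contact_force"].round(1),"open",round(o["opening"],4))
    print("row",d.round(2).tolist(),w.round(2).tolist())
E
python3 -c "
from h import *
print(Rn.from_euler('z',90,degrees=True).as_matrix()@Rn.from_euler('x',180,degrees=True).as_matrix()@Rn.from_rotvec([np.radians(-15),0,0]).as_matrix().round(3))
go([.572,.2205,.24])"
```

```text
[[ 2.22044605e-16  9.66000000e-01  2.59000000e-01]
 [ 1.00000000e+00 -2.14495088e-16 -5.75095527e-17]
 [ 0.00000000e+00  2.59000000e-01 -9.66000000e-01]]
t 1.1 tcp [ 0.2311 -0.4714  0.2407] F [-0.2 -0.2 -0.1] open 0.0918
row [61.06, -47.12, 0.07] [0.0, 0.0, -63.88]
```

```bash
R='[61.06,-47.12,0.07,0,0,-63.88,1]'; python3 -m creep '[[[61.1,-47.1,0,0,0,-63.9,1],[61.1,-47.1,0,0,0,-63.9,1],[61.1,-47.1,0,0,0,-63.9,1],[61.1,-47.1,0,0,0,-63.9,1],[61.1,-47.1,0,0,0,-63.9,1],[61.1,-47.1,0,0,0,-63.9,1],[61.1,-47.1,0,0,0,-63.9,1],[61.1,-47.1,0,0,0,-63.9,1]]]'; python3 -c "
from h import *
go([.572,.2205,.24])"
```

```text
time: 1.9
tool_pos: [0.4086, -0.1108, 0.2411]
tool_rot: [3.141, 0.001, 1.576]
contact_force: [1.4, 0.3, 0.5]
opening: 0.0919
t 1.9 tcp [ 0.4086 -0.1108  0.2411] F [1.4 0.3 0.5] open 0.0919
row [33.05, 16.51, 0.1] [0.05, 0.03, 0.29]
```

```bash
python3 -m creep '[[[33.1,16.5,1.0,0,0,0.3,1],[33.1,16.5,2.0,0,0,0.3,1],[33.1,16.5,3,0,0,0.3,1],[33.1,16.5,4,0,0,0.3,1],[33.1,16.5,4,0,0,0.3,1],[33.1,16.5,4,0,0,0.3,1],[33.1,16.5,4,0,0,0.3,1],[33.1,16.5,4,0,0,0.3,1]]]'; python3 - <<'E'
from h import *
go([.572,.2205,.122])
ims={c:robot.read_camera(c) for c in P}
crop("top",ims["top"],140,150,260,260,5,"pics/t2.png")
crop("scene",ims["scene"],250,100,380,210,5,"pics/s2.png")
E
```

```text
time: 2.7
tool_pos: [0.5726, 0.2247, 0.1999]
tool_rot: [3.141, -0.0, 1.573]
contact_force: [0.1, 0.3, 0.4]
opening: 0.0918
t 2.7 tcp [0.5726 0.2247 0.1999] F [0.1 0.3 0.4] open 0.0918
row [-0.42, -0.06, 7.79] [0.03, -0.01, 0.14]
```

View pics/s2.png

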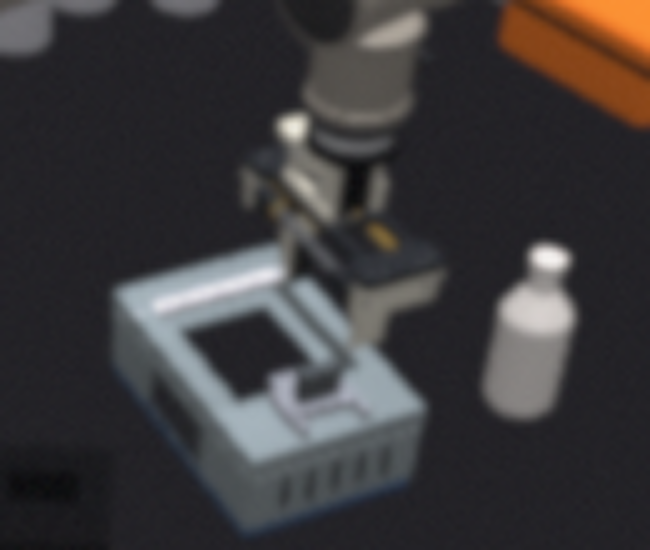

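View pics/t2.png

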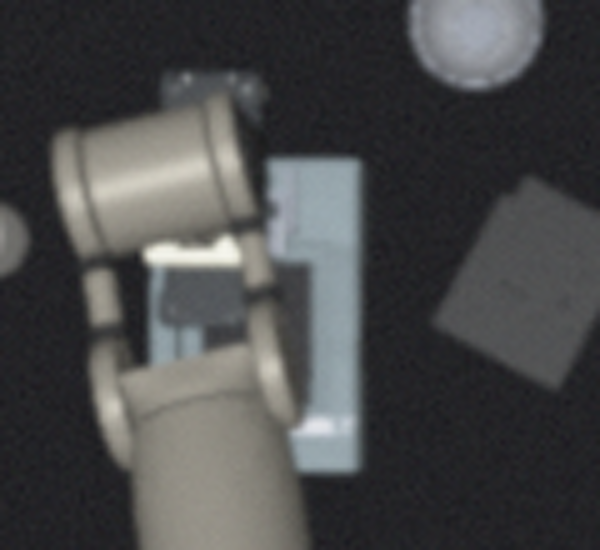

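The open jaws are centred above the latch fin (scene ≈ (314,177)). The +x finger's tip is at about (323,168). I'll lower and check this against the projection.

```bash
python3 - <<'E'
from h import *
o=robot.observe()["tool_pos"]
q=[[o[0]+dx,o[1]+dy,o[2]-.014] for dx in(.046,.065) for dy in(-.0095,.0095)]
print(((proj("scene",q)-[250,100])*5+2).round(0).tolist())
E
python3 -m creep '[[[-0.4,0,3,0,0,0.1,1],[-0.4,0,5.5,0,0,0.1,1],[-0.4,0,7,0,0,0.1,1],[-0.4,0,7.8,0,0,0.1,1],[-0.4,0,7.8,0,0,0.1,1]]]' 10
```

```text
[[349.0, 350.0], [369.0, 344.0], [361.0, 364.0], [381.0, 358.0]]
time: 3.3
tool_pos: [0.5717, 0.2191, 0.1209]
tool_rot: [-3.14, 0.001, 1.572]
contact_force: [-0.2, -0.0, 0.4]
opening: 0.0919
```

```bash
python3 -m creep '[[[0,0,0,0,0,0,-1],[0,0,0,0,0,0,-1],[0,0,0,0,0,0,-1],[0,0,0,0,0,0,-1],[0,0,0,0,0,0,-1],[0,0,0,0,0,0,-1]]]' 15
```

```text
time: 3.9
tool_pos: [0.5718, 0.2192, 0.121]
tool_rot: [-3.14, 0.001, 1.572]
contact_force: [0.3, 0.4, -0.1]
opening: 0.0485
```

```bash
python3 -m creep '[[[0,0,0,0,0,0,-1],[0,0,0,0,0,0,-1],[0,0,0,0,0,0,-1],[0,0,0,0,0,0,-1],[0,0,0,0,0,0,-1],[0,0,0,0,0,0,-1]]]' 15
```

```text
time: 4.5
tool_pos: [0.5728, 0.2192, 0.121]
tool_rot: [3.141, 0.001, 1.572]
contact_force: [5.0, 0.3, -3.1]
opening: 0.0137
```

```bash
python3 -m creep '[[[0,0.5,0,0,0,0,-1],[0,1.0,0,0,0,0,-1],[0,1.5,0,0,0,0,-1],[0,2.0,0,0,0,0,-1],[0,2.2,0,0,0,0,-1],[0,2.2,0,0,0,0,-1]]]' 25
```

```text
time: 5.1
tool_pos: [0.5953, 0.2193, 0.121]
tool_rot: [3.14, 0.0, 1.572]
contact_force: [-0.2, 0.6, 0.6]
opening: 0.0138
```

```bash
python3 -m creep '[[[0,0.2,0,0,0,0,-1],[0,0.2,0,0,0,0,-1]]]'; python3 -m creep '[[[0,0.2,0,0,0,0,-1],[0,0.2,0,0,0,0,-1]]]';python3 -m creep '[[[0,0.2,0,0,0,0,-1],[0,0.2,0,0,0,0,-1]]]'
```

```text
time: 5.3
tool_pos: [0.5974, 0.2194, 0.121]
tool_rot: [3.14, 0.0, 1.572]
contact_force: [-2.0, 0.5, 0.2]
opening: 0.0134
time: 5.5
tool_pos: [0.5995, 0.2194, 0.121]
tool_rot: [3.14, 0.0, 1.572]
contact_force: [-2.8, 0.8, 0.8]
opening: 0.0138
time: 5.7
tool_pos: [0.6009, 0.2194, 0.1209]
tool_rot: [-3.141, 0.0, 1.572]
contact_force: [-5.5, 0.9, 3.5]
opening: 0.0141
```

```bash
python3 -m creep '[[[0,0.2,0,0,0,0,-1],[0,0.2,0,0,0,0,-1]]]'; python3 -m creep '[[[0,0.2,0,0,0,0,-1],[0,0.2,0,0,0,0,-1]]]'
```

```text
time: 5.9
tool_pos: [0.601, 0.2194, 0.1209]
tool_rot: [-3.136, 0.001, 1.572]
contact_force: [-11.3, -0.7, 5.8]
opening: 0.0134
time: 6.1
tool_pos: [0.601, 0.2194, 0.1208]
tool_rot: [-3.132, 0.002, 1.572]
contact_force: [-12.2, -0.9, 5.6]
opening: 0.0137
```

```bash
python3 -m creep '[[[0,-0.1,0,0,0,0,0],[0,-0.1,0,0,0,0,0],[0,-0.1,0,0,0,0,0],[0,-0.1,0,0,0,0,0],[0,-0.1,0,0,0,0,1],[0,-0.1,-3,0,0,0,1],[0,-0.1,-7,0,0,0,1],[0,-0.1,-8,0,0,0,1]]]'; python3 - <<'E'
from h import *
ims={c:robot.read_camera(c) for c in P}
crop("scene",ims["scene"],250,100,380,210,5,"pics/s3.png")
go([.5155,-.2246,.18],83.5)
E
```

```text
time: 6.9
tool_pos: [0.6029, 0.22, 0.2057]
tool_rot: [-3.139, -0.0, 1.572]
contact_force: [0.6, 0.9, 0.2]
opening: 0.0729
t 7.0 tcp [0.6019 0.2198 0.2032] F [1.2 0.8 0.9] open 0.0812
row [-44.42, -8.7, 2.39] [-0.3, 0.05, 6.59]
```

View pics/s3.png

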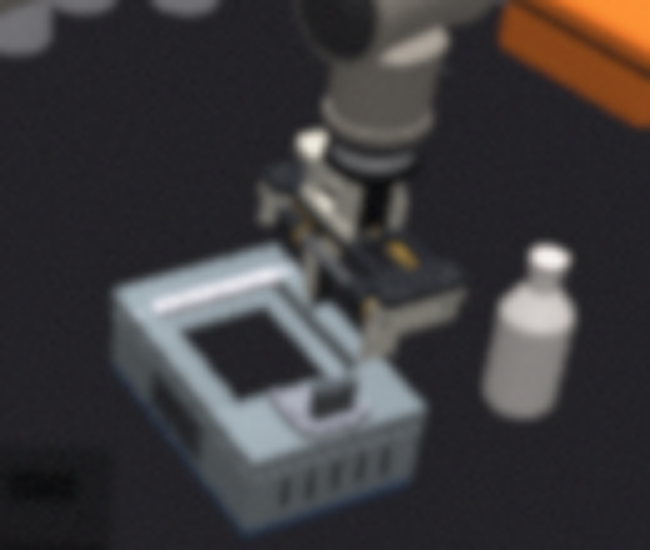

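The latch is fully back: its fin has moved from scene (314,177) to (317,179) and the tip is clear of the bay. Now I move to the cartridge.

```bash
python3 -m creep '[[[-44.4,-8.7,0,-0.3,0,6.6,1],[-44.4,-8.7,0,-0.3,0,6.6,1],[-44.4,-8.7,0,-0.3,0,6.6,1],[-44.4,-8.7,0,-0.3,0,6.6,1],[-44.4,-8.7,0,-0.3,0,6.6,1],[-44.4,-8.7,2,-0.3,0,6.6,1],[-44.4,-8.7,4,-0.3,0,6.6,1],[-44.4,-8.7,6,-0.3,0,6.6,1]]]'; python3 - <<'E'
from h import *
go([.5155,-.2246,.037],83.5)
E
```

```text
time: 7.8
tool_pos: [0.5255, -0.1701, 0.1669]
tool_rot: [3.141, 0.001, 1.457]
contact_force: [1.4, 0.1, -0.7]
opening: 0.0917
t 7.8 tcp [ 0.5255 -0.1701  0.1669] F [ 1.4  0.1 -0.7] open 0.0917
row [-5.51, -0.38, 13.0] [0.03, 0.06, -0.03]
```

```bash
python3 -m creep '[[[-5.5,-0.4,3,0,0,0,1],[-5.5,-0.4,6,0,0,0,1],[-5.5,-0.4,8,0,0,0,1],[-5.5,-0.4,8,0,0,0,1]]]'; python3 - <<'E'
from h import *
go([.5155,-.2246,.037],83.5)
ims={c:robot.read_camera(c) for c in P}
crop("scene",ims["scene"],150,130,280,240,5,"pics/s4.png")
E
```

```text
time: 8.2
tool_pos: [0.5122, -0.2236, 0.0825]
tool_rot: [-3.134, -0.003, 1.455]
contact_force: [-0.4, 0.4, -0.2]
opening: 0.0918
t 8.2 tcp [ 0.5122 -0.2236  0.0825] F [-0.4  0.4 -0.2] open 0.0918
row [-0.08, 0.37, 4.54] [-0.46, -0.16, -0.12]
```

View pics/s4.png

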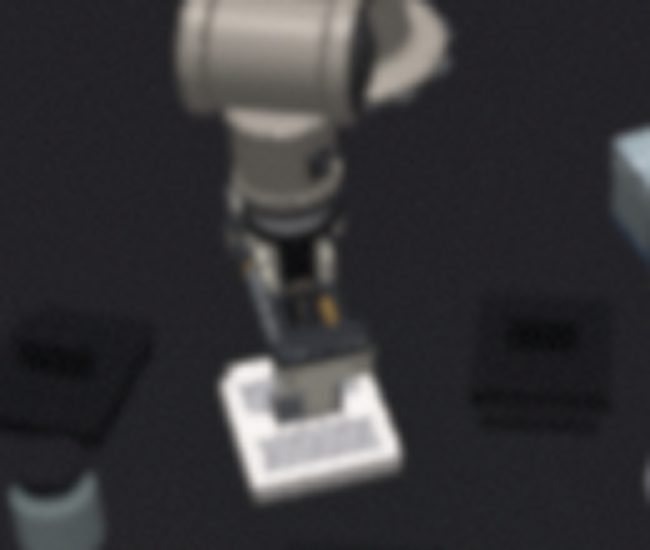

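The gripper stands over the white cartridge's fin, scene ≈ (212,209). I'm lowering and gripping.

```bash
python3 -m creep '[[[-0.1,0.4,2.5,-0.5,-0.2,-0.1,1],[-0.1,0.4,4,-0.5,-0.2,-0.1,1],[-0.1,0.4,4.5,-0.5,-0.2,-0.1,1],[-0.1,0.4,4.5,-0.5,-0.2,-0.1,-1],[-0.1,0.4,4.5,-0.5,-0.2,-0.1,-1],[-0.1,0.4,4.5,-0.5,-0.2,-0.1,-1],[-0.1,0.4,4.5,-0.5,-0.2,-0.1,-1],[-0.1,0.4,4.5,-0.5,-0.2,-0.1,-1]]]' 20;python3 -m creep '[[[0,0,0,0,0,0,-1],[0,0,0,0,0,0,-1],[0,0,0,0,0,0,-1],[0,0,0,0,0,0,-1],[0,0,0,0,0,0,-1],[0,0,0,0,0,0,-1],[0,0,0,0,0,0,-1]]]' 40
```

```text
time: 9.1
tool_pos: [0.5189, -0.2256, 0.0418]
tool_rot: [3.133, 0.004, 1.459]
contact_force: [-0.2, 0.5, 0.1]
opening: 0.0567
time: 9.8
tool_pos: [0.5183, -0.2254, 0.0416]
tool_rot: [3.135, 0.004, 1.459]
contact_force: [-3.2, 0.6, 3.0]
opening: 0.0138
```

```bash
python3 -m creep '[[[0,0,-1.5,0,0,0,-1],[0,0,-5,0,0,0,-1],[0,0,-9,0,0,0,-1],[0,0,-13,0,0,0,-1],[0,0,-16,0,0,0,-1],[0,0,-17,0,0,0,-1],[0,0,-17,0,0,0,-1]]]' 45; python3 - <<'E'
from h import *
go([.490,.2205,.22],90.0,15)
E
```

```text
time: 10.5
tool_pos: [0.5178, -0.2248, 0.2123]
tool_rot: [3.133, 0.005, 1.459]
contact_force: [0.8, -0.1, -3.8]
opening: 0.0136
t 10.5 tcp [ 0.5178 -0.2248  0.2123] F [ 0.8 -0.1 -3.8] open 0.0136
row [43.94, -7.72, -1.05] [-14.48, 1.13, -6.33]
```

```bash
python3 -m creep '[[[43.9,-7.7,-1,-14.5,1.1,-6.3,-1],[43.9,-7.7,-1,-14.5,1.1,-6.3,-1],[43.9,-7.7,-1,-14.5,1.1,-6.3,-1],[43.9,-7.7,-1,-14.5,1.1,-6.3,-1],[43.9,-7.7,-1,-14.5,1.1,-6.3,-1],[43.9,-7.7,-1,-14.5,1.1,-6.3,-1],[43.9,-7.7,-1,-14.5,1.1,-6.3,-1],[43.9,-7.7,-1,-14.5,1.1,-6.3,-1]]]'; python3 - <<'E'
from h import *
go([.490,.2205,.22],90.0,15)
E
```

```text
time: 11.3
tool_pos: [0.4912, 0.1763, 0.2161]
tool_rot: [2.884, 0.001, 1.57]
contact_force: [2.1, 0.8, -3.4]
opening: 0.0138
t 11.3 tcp [0.4912 0.1763 0.2161] F [ 2.1  0.8 -3.4] open 0.0138
row [4.42, -0.02, -0.42] [-0.23, 0.08, -0.02]
```

```bash
python3 -m creep '[[[4.4,0,-0.4,-0.2,0,0,-1],[4.4,0,-0.4,-0.2,0,0,-1],[4.4,0,-0.4,-0.2,0,0,-1],[4.4,0,-0.4,-0.2,0,0,-1]]]'; python3 - <<'E'
from h import *
ims={c:robot.read_camera(c) for c in P}
np.savez("ims5.npz",**ims)
o=robot.observe(); R=Rn.from_euler("xyz",o["tool_rot"]).as_matrix(); print(o["tool_pos"].round(4),o["tool_rot"].round(3))
# cartridge frame: x=tool y, y=tool x, z=-tool z
def cart(Q): return (Q-[.010,-.0008,.0416])@np.array([R[:,1],R[:,0],-R[:,2]])+o["tool_pos"]
for c,(x0,y0,x1,y1) in dict(scene=(240,100,370,210),top=(140,160,260,260)).items():
    k=6; im=cv2.resize(ims[c][y0:y1,x0:x1,::-1],None,fx=k,fy=k,interpolation=cv2.INTER_CUBIC)
    Hh=pose(.471,.2205,0.0,box(-108,148,-85,85,91,91))
    def dr(Q,col):
        for a,b in Q:
            u=((proj(c,np.array([a,b]))-[x0,y0]+.5)*k).astype(int); cv2.line(im,tuple(map(int,u[0])),tuple(map(int,u[1])),col,1)
    E=lambda b,z:[(b[i],b[j]) for i,j in((0,2),(2,6),(6,4),(4,0))]
    dr(E(Hh,0),(0,0,255))
    dr(E(cart(box(-51,75,-60,60,0,0)),0),(0,255,0)); dr(E(cart(box(-51,75,-60,60,18,18)),0),(0,255,0)); dr(E(cart(box(-75,-51,-50,50,0,0)),0),(255,0,255))
    cv2.imwrite(f"pics/{c}5.png",im)
E
```

```text
time: 11.7
tool_pos: [0.4895, 0.2193, 0.2181]
tool_rot: [2.884, 0.003, 1.569]
contact_force: [-0.4, 0.0, -3.2]
opening: 0.0138
[0.4901 0.2188 0.219 ] [2.882e+00 2.000e-03 1.568e+00]
```

View pics/scene5.png

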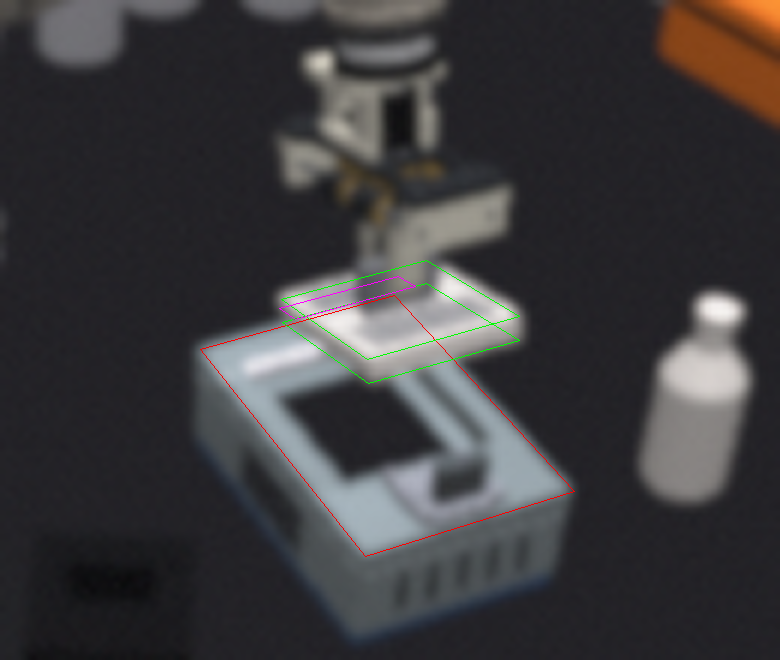

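View pics/top5.png

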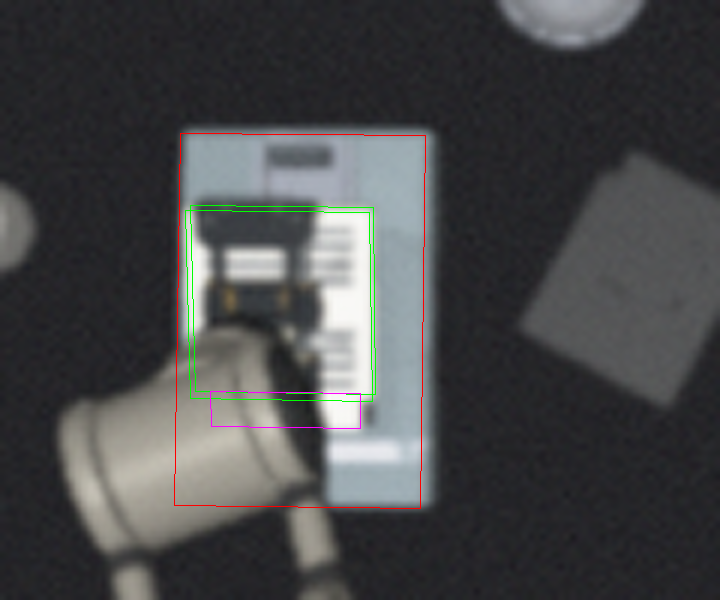

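```bash
cat > edge.py <<'E'
from h import *
from scipy.optimize import least_squares
from scipy.ndimage import map_coordinates
def meas(c,g,a,b,n=25,L=4,lo=.12,hi=.88):
    """offsets along image normal where gradient is largest"""
    X=a+(b-a)*np.linspace(lo,hi,n)[:,None]; uv=proj(c,X)
    d=proj(c,b)[0]-proj(c,a)[0]; nrm=np.array([-d[1],d[0]])/np.hypot(*d)
    s=np.arange(-L,L+.01,.25); pts=uv[:,None]+s[None,:,None]*nrm
    pr=map_coordinates(g,[pts[...,1],pts[...,0]],order=3)
    gr=np.abs(np.gradient(pr,axis=1)); pk=gr.argmax(1)
    w=np.where(np.abs(s[None]-s[pk][:,None])<=1.25,gr,0); off=(w*s).sum(1)/w.sum(1)
    m=np.median(off); ok=(np.abs(off-m)<.5)&(gr.max(1)>2)
    return X[ok],uv[ok]+off[ok,None]*nrm,nrm,ok.sum(),m
def fitpose(c,img,edges,T,p0,prior=(1,1,1),it=3,verbose=1):
    g=cv2.GaussianBlur(img.astype(np.float32).mean(2),(0,0),.8); p=np.array(p0,float)
    for i in range(it):
        obs=[]
        for a,b in edges:
            A,B=T(p,np.array([a,b])/1000.)
            X,q,nrm,k,m=meas(c,g,A,B)
            if k>8:
                t=np.linspace(.12,.88,25); ok=meas(c,g,A,B); 
                l=(((X-A)@(B-A))/((B-A)@(B-A)))[:,None]; obs.append((np.array(a)/1000*(1-l)+np.array(b)/1000*l,q,nrm))
            if verbose and i==it-1: print("   ",c,a,b,k,round(float(m),2))
        f=lambda p:np.concatenate([((proj(c,T(p,Q))-q)@nrm) for Q,q,nrm in obs])
        p=least_squares(f,p,loss="soft_l1",f_scale=.3).x
    return p
def Th(p,Q): return pose(p[0],p[1],p[2],Q)
HE=[((-108,-85,91),(148,-85,91)),((-108,85,91),(148,85,91)),((148,-85,91),(148,85,91)),((-108,-85,91),(-108,85,91))]
E
python3 - <<'E'
from edge import *
a=np.load("ims.npz"); b=np.load("ims5.npz")
for c in P:
    p=fitpose(c,a[c],HE,Th,(.470,.2205,0.)); print("H",c,p.round(4))
tp=np.array([.4898,.2190,.2186]);rot=[2.882,.002,1.568]
def Tc(p,Q):
    R=Rn.from_euler("z",p[2]).as_matrix()@Rn.from_euler("xyz",rot).as_matrix()
    return (Q-[.010,0,.0416])@np.array([R[:,1],R[:,0],-R[:,2]])+tp+[p[0],p[1],0]
CE={"top":[((75,-60,18),(75,60,18)),((-51,-60,18),(75,-60,18))],
"scene":[((75,-60,0),(75,60,0)),((75,60,18),(-51,60,18)),((-51,-60,0),(75,-60,0)),((-51,60,18),(-51,-60,18))]}
for c in P:
    p=fitpose(c,b[c],CE[c],Tc,(0,0,0.)); print("C err",c,p.round(4))
E
```

```text
scene (-108, -85, 91) (148, -85, 91) 21 0.28
    scene (-108, 85, 91) (148, 85, 91) 25 -0.27
    scene (148, -85, 91) (148, 85, 91) 25 0.25
    scene (-108, -85, 91) (-108, 85, 91) 25 -0.47
H scene [0.4683 0.2199 0.006 ]
    top (-108, -85, 91) (148, -85, 91) 25 0.47
    top (-108, 85, 91) (148, 85, 91) 25 -0.47
    top (148, -85, 91) (148, 85, 91) 25 0.27
    top (-108, -85, 91) (-108, 85, 91) 25 -0.27
H top [0.4726 0.2165 0.0046]
    scene (75, -60, 0) (75, 60, 0) 11 -0.04
    scene (75, 60, 18) (-51, 60, 18) 11 -0.72
    scene (-51, -60, 0) (75, -60, 0) 11 -0.11
    scene (-51, 60, 18) (-51, -60, 18) 7 0.25
C err scene [-0.0047  0.016  -0.192 ]
    top (75, -60, 18) (75, 60, 18) 19 -0.02
    top (-51, -60, 18) (75, -60, 18) 25 0.02
C err top [ 0.0089 -0.0003 -0.0006]
```

```bash
cat > c2.py <<'E'
from edge import *
import sys
def Tmk(tp,rot,dz=0):
    def Tc(p,Q):
        R=Rn.from_euler("xyz",rot).as_matrix()
        return (Q-[.010,0,.0416])@np.array([R[:,1],R[:,0],-R[:,2]])+tp+[p[0],p[1],dz]
    return Tc
E
python3 - <<'E'
from c2 import *
b=np.load("ims5.npz")
for c in P: print(c,(-P[c]["R"].T@P[c]["t"]).round(3))
Tc=Tmk(np.array([.4898,.2190,.2186]),[2.882,.002,1.568])
CE={"top":[((75,-60,0),(75,60,0)),((-51,-60,0),(75,-60,0)),((75,-60,18),(75,60,18)),((-51,-60,18),(75,-60,18))],
"scene":[((75,-60,0),(75,60,0)),((-51,-60,0),(75,-60,0)),((75,60,18),(-51,60,18)),((75,60,18),(75,60,0))]}
for c in P:
    p=fitpose(c,b[c],CE[c][:2],Tc,(0,0)); print("C err",c,p.round(4))
g=cv2.GaussianBlur(b["scene"].astype(np.float32).mean(2),(0,0),.8)
for a,e in CE["scene"]+[((-51,-60,18),(-51,60,18)),((-75,-50,0),(-75,50,0))]:
    A,B=Tc((0,0),np.array([a,e])/1000.); r=meas("scene",g,A,B); print(a,e,r[3],round(float(r[4]),2),r[2].round(2))
E
```

```text
scene [ 1.687 -0.575  1.244]
top [ 0.459 -0.051  2.094]
    scene (75, -60, 0) (75, 60, 0) 16 -0.03
    scene (-51, -60, 0) (75, -60, 0) 21 0.04
C err scene [0.0001 0.0192]
    top (75, -60, 0) (75, 60, 0) 19 -0.02
    top (-51, -60, 0) (75, -60, 0) 25 0.01
C err top [0.0053 0.0017]
(75, -60, 0) (75, 60, 0) 11 -0.04 [0.27 0.96]
(-51, -60, 0) (75, -60, 0) 25 -3.07 [-0.58  0.82]
(75, 60, 18) (-51, 60, 18) 24 1.24 [ 0.51 -0.86]
(75, 60, 18) (75, 60, 0) 25 -0.49 [-1.    0.01]
(-51, -60, 18) (-51, 60, 18) 14 -1.53 [0.26 0.97]
(-75, -50, 0) (-75, 50, 0) 18 -2.76 [0.26 0.97]
```

```bash
python3 - <<'E'
from h import *
a=np.load("ims.npz"); g=a["top"].astype(float).mean(2)
def cen(c,uv,z): return atz(c,np.array(uv,float),z).round(4)
print("rows fin", g[188:196,180:202].round().astype(int))
def prof(r0,r1,c0,c1,name):
    p=g[r0:r1,c0:c1].mean(0); print(name,c0,p.round().astype(int).tolist())
prof(206,228,164,218,"floor rows")
prof(190,193,275,320,"cart")
E
python3 - <<'E'
from h import *
a=np.load("ims.npz")
for c,(x0,y0,x1,y1),k in (("top",(164,176,220,250),10),("scene",(268,144,340,212),10)):
    im=cv2.resize(a[c][y0:y1,x0:x1,::-1],None,fx=k,fy=k,interpolation=cv2.INTER_CUBIC); im=cv2.convertScaleAbs(im,alpha=1.3)
    def dr(b,z,col):
        Q=pose(.471,.2205,0.004,np.array([[b[0],b[2],z],[b[1],b[2],z],[b[1],b[3],z],[b[0],b[3],z]])/1000.)
        u=((proj(c,Q)-[x0,y0]+.5)*k).round().astype(np.int32); cv2.polylines(im,[u],True,col,1)
    dr((-108,148,-85,85),91,(0,0,255)); dr((-108,148,-85,85),0,(255,0,0)); dr((-64,78,-64,64),91,(0,255,255)); dr((95,109,-20,20),134,(0,255,0)); dr((-78,-64,-64,64),91,(255,0,255)); dr((63,116,-25,25),101,(255,255,0))
    cv2.imwrite(f"pics/ov_{c}.png",im[:600 if c=='top' else None] if 0 else cv2.resize(im,None,fx=.8,fy=.8))
E
```

```text
rows fin [[155 156 161 156 144 152 162 162 160 162 162 164 163 163 164 165 168 168
  160 155 158 164]
 [155 158 164 157 138 141 147 147 147 148 148 149 147 147 153 163 167 162
  159 154 160 165]
 [156 158 166 156 133 117 118 117 118 117 119 117 116 116 125 147 162 160
  160 156 161 165]
 [156 161 161 155 122 100  98  99  96  98  98  97  96  93 100 130 157 157
  161 157 163 163]
 [158 160 162 153 121 104  96  94  97  93  96  95  94  92  97 128 159 161
  157 158 162 166]
 [155 158 163 156 133 127 115 113 111 112 112 114 111 114 118 144 165 161
  158 157 162 165]
 [157 161 163 157 144 151 153 149 148 147 148 150 149 150 154 167 171 161
  160 156 162 165]
 [158 159 162 157 150 159 166 163 164 162 166 164 165 168 169 174 173 160
  152 150 161 166]]
floor rows 164 [36, 35, 36, 35, 38, 70, 124, 154, 159, 158, 149, 127, 140, 155, 157, 146, 113, 78, 65, 65, 65, 65, 65, 65, 65, 66, 65, 66, 66, 66, 66, 67, 67, 67, 67, 67, 69, 84, 117, 145, 151, 153, 156, 159, 159, 157, 145, 112, 69, 42, 37, 35, 35, 37]
cart 275 [35, 34, 35, 37, 36, 38, 37, 40, 65, 101, 120, 117, 107, 96, 89, 80, 76, 71, 68, 62, 57, 54, 49, 45, 42, 38, 39, 37, 37, 38, 36, 36, 36, 37, 36, 36, 37, 35, 36, 36, 33, 37, 34, 33, 37]
```

View pics/ov_top.png

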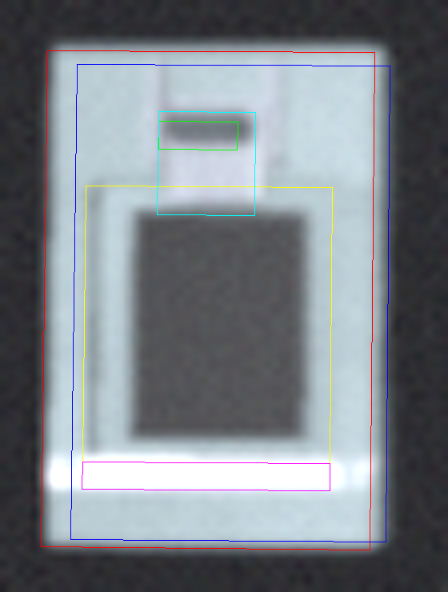

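View pics/ov_scene.png

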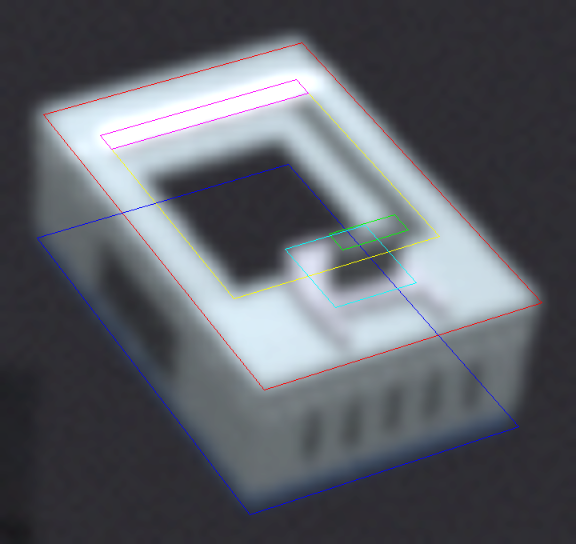

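```bash
python3 - <<'E'
from c2 import *
b=np.load("ims5.npz")["top"]; g=b.astype(float).mean(2)
Tc=Tmk(np.array([.4898,.2190,.2186]),[2.882,.002,1.568])
for r in (203,206,209,212,215,218): print(r,g[r,166:206].round().astype(int).tolist())
for nm,Q in (("L18",((-51,60,18),(75,60,18))),("R0",((-51,-60,0),(75,-60,0))),("R18",((-51,-60,18),(75,-60,18)))):
    A=Tc((0,0),np.array(Q)/1000.); uv=proj("top",np.linspace(A[0],A[1],9)); print(nm,uv.round(1).tolist())
E
```

```text
203 [39, 40, 39, 68, 145, 228, 243, 234, 186, 114, 84, 127, 184, 201, 201, 200, 200, 204, 201, 198, 181, 134, 84, 86, 117, 144, 189, 201, 198, 191, 183, 187, 208, 234, 243, 228, 172, 157, 158, 162]
206 [33, 36, 42, 74, 156, 229, 242, 230, 177, 106, 76, 100, 142, 153, 152, 151, 152, 152, 152, 148, 139, 104, 77, 93, 112, 135, 158, 171, 182, 184, 186, 189, 212, 235, 244, 230, 173, 156, 161, 162]
209 [35, 39, 41, 79, 157, 226, 234, 184, 99, 59, 62, 76, 94, 73, 62, 60, 62, 58, 62, 66, 78, 85, 66, 55, 59, 64, 86, 157, 227, 244, 246, 246, 247, 247, 245, 233, 185, 160, 158, 159]
212 [39, 37, 43, 75, 150, 218, 233, 184, 98, 57, 55, 56, 51, 43, 38, 45, 46, 46, 49, 49, 54, 60, 58, 55, 58, 61, 72, 131, 212, 243, 247, 248, 247, 247, 246, 232, 187, 163, 161, 158]
215 [40, 38, 41, 74, 144, 191, 179, 129, 102, 101, 109, 115, 111, 106, 91, 78, 70, 58, 50, 46, 66, 110, 134, 98, 86, 102, 135, 165, 188, 190, 187, 191, 202, 228, 241, 232, 188, 161, 158, 161]
218 [40, 37, 49, 76, 100, 104, 98, 95, 94, 92, 88, 89, 95, 99, 111, 116, 117, 100, 71, 45, 33, 41, 58, 93, 110, 119, 135, 164, 184, 190, 186, 186, 197, 228, 242, 232, 184, 159, 157, 159]
L18 [[171.4, 226.0], [171.3, 222.2], [171.2, 218.3], [171.1, 214.4], [171.0, 210.5], [170.9, 206.6], [170.8, 202.6], [170.7, 198.7], [170.6, 194.7]]
R0 [[202.3, 225.3], [202.2, 221.4], [202.1, 217.6], [202.1, 213.7], [202.0, 209.8], [202.0, 205.9], [201.9, 202.0], [201.9, 198.1], [201.9, 194.1]]
R18 [[201.7, 226.5], [201.7, 222.6], [201.6, 218.7], [201.6, 214.8], [201.5, 210.9], [201.5, 206.9], [201.4, 203.0], [201.4, 199.0], [201.3, 195.1]]
```

```bash
python3 - <<'E'
from h import *
go([.485,.2165,.145],90.3,15)
E
```

```text
t 11.8 tcp [0.4901 0.2188 0.219 ] F [ 0.1  0.4 -2.7] open 0.0139
row [-0.22, -2.4, 7.02] [-0.12, 0.23, -0.42]
```

```bash
python3 -m creep '[[[-0.2,-1,3,-0.1,0.2,-0.4,-1],[-0.2,-2,5,-0.1,0.2,-0.4,-1],[-0.2,-2.4,6,-0.1,0.2,-0.4,-1],[-0.2,-2.4,6.5,-0.1,0.2,-0.4,-1],[-0.2,-2.4,7,-0.1,0.2,-0.4,-1],[-0.2,-2.4,7,-0.1,0.2,-0.4,-1]]]'; python3 - <<'E'
from h import *
ims={c:robot.read_camera(c) for c in P}
np.savez("ims6.npz",**ims)
crop("scene",ims["scene"],250,110,360,210,7,"pics/s6.png")
go([.485,.2165,.137],90.3,15)
E
```

```text
time: 12.4
tool_pos: [0.4857, 0.2166, 0.1455]
tool_rot: [2.879, 0.0, 1.575]
contact_force: [0.6, -0.3, -2.3]
opening: 0.0139
t 12.5 tcp [0.4856 0.2168 0.1459] F [ 0.1  0.9 -3.7] open 0.014
row [-0.03, -0.29, 0.85] [0.06, 0.01, -0.03]
```

View pics/s6.png

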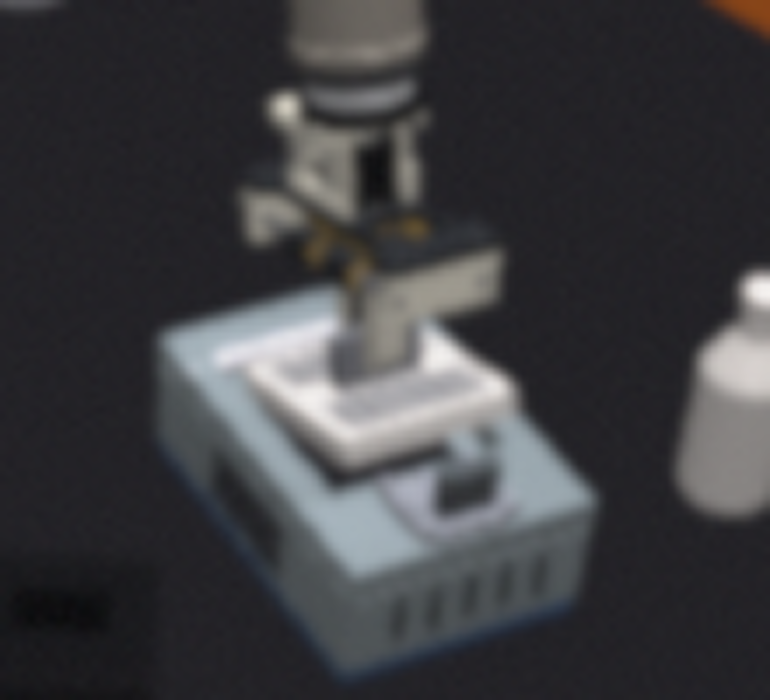

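The cartridge hangs tilted over the bay, its tongue end just short of the lip (scene ≈ (286,161)). Its far end is clear of the drawn-back latch. Next I go down, then slide under the lip.

```bash
python3 -m creep '[[[0,-0.2,0.5,0,0,0,-1],[0,-0.3,0.9,0,0,0,-1],[0,-0.3,0.95,0,0,0,-1],[0,-0.3,0.95,0,0,0,-1]]]'; python3 - <<'E'
from h import *
go([.476,.2165,.136],90.3,15)
go([.470,.2165,.1355],90.3,15)
E
```

```text
time: 12.9
tool_pos: [0.4851, 0.2168, 0.1358]
tool_rot: [2.879, 0.0, 1.576]
contact_force: [0.3, -0.1, -3.1]
opening: 0.0137
t 12.9 tcp [0.4851 0.2168 0.1358] F [ 0.3 -0.1 -3.1] open 0.0137
row [-0.03, -0.87, -0.26] [0.04, 0.01, -0.03]
t 12.9 tcp [0.4851 0.2168 0.1358] F [ 0.3 -0.1 -3.1] open 0.0137
row [-0.02, -1.46, -0.36] [0.04, 0.01, -0.03]
```

```bash
python3 -m creep '[[[0,-0.4,-0.1,0,0,0,-1],[0,-0.8,-0.2,0,0,0,-1],[0,-1.2,-0.3,0,0,0,-1],[0,-1.2,-0.3,0,0,0,-1]]]';python3 -m creep '[[[0,-0.3,-0.1,0,0,0,-1],[0,-0.3,-0.1,0,0,0,-1],[0,-0.3,-0.1,0,0,0,-1]]]'; python3 - <<'E'
from h import *
ims={c:robot.read_camera(c) for c in P}
np.savez("ims7.npz",**ims)
crop("scene",ims["scene"],250,110,360,210,7,"pics/s7.png")
crop("top",ims["top"],150,170,230,250,7,"pics/t7.png")
go([.470,.2165,.1355],90.3,15)
E
```

```text
time: 13.3
tool_pos: [0.4719, 0.2168, 0.1355]
tool_rot: [2.88, 0.0, 1.576]
contact_force: [0.4, -0.1, -3.4]
opening: 0.014
time: 13.6
tool_pos: [0.4687, 0.2168, 0.1358]
tool_rot: [2.879, 0.0, 1.576]
contact_force: [-0.6, 0.2, -2.6]
opening: 0.0139
t 13.7 tcp [0.4689 0.2167 0.1358] F [ 0.3  0.8 -3.3] open 0.0137
row [-0.03, 0.1, 0.06] [0.02, 0.01, -0.01]
```

View pics/s7.png

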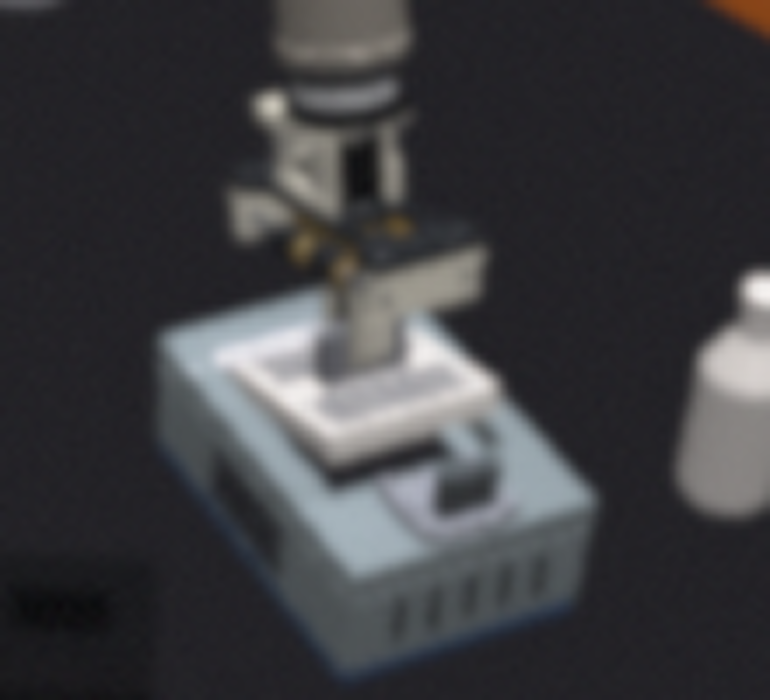

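View pics/t7.png

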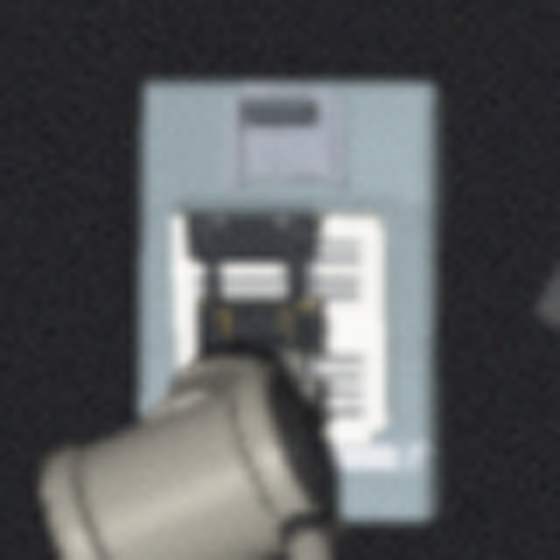

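```bash
python3 - <<'E'
from h import *
f=lambda u,v,z:atz("top",np.array([u/7+150-.5,v/7+170-.5]),z)[:2].round(4)
print("bolt",f(236,150,.101),f(345,150,.101),"fin",f(243,111,.134),f(317,111,.134))
print("cart L",f(172,225,.138),"R",f(385,225,.119))
im=np.load("ims7.npz")["top"].astype(float).mean(2)
for r in (190,194,200,206,220,225,228): print(r,im[r,168:214].round().astype(int).tolist())
E
```

```text
bolt [0.5808 0.2463] [0.5813 0.182 ] fin [0.6014 0.2377] [0.6017 0.1947]
cart L [0.5349 0.2771] R [0.5368 0.1559]
190 [45, 61, 112, 156, 165, 163, 164, 164, 163, 164, 165, 166, 165, 166, 172, 168, 160, 172, 179, 178, 179, 177, 179, 178, 176, 177, 181, 179, 174, 168, 167, 163, 173, 174, 175, 178, 173, 177, 175, 173, 176, 171, 161, 128, 84, 53]
194 [40, 62, 112, 154, 164, 166, 162, 163, 165, 163, 165, 164, 166, 169, 173, 167, 158, 168, 175, 174, 173, 170, 173, 173, 169, 171, 170, 175, 176, 168, 169, 165, 170, 173, 173, 174, 175, 175, 174, 177, 176, 172, 161, 129, 87, 53]
200 [40, 61, 110, 149, 160, 163, 167, 162, 129, 101, 96, 99, 102, 106, 100, 96, 99, 98, 98, 98, 100, 105, 110, 103, 100, 99, 107, 129, 155, 179, 183, 178, 178, 177, 177, 173, 164, 164, 160, 163, 163, 159, 151, 122, 81, 52]
206 [38, 69, 125, 157, 166, 168, 202, 231, 196, 124, 80, 62, 64, 64, 70, 69, 66, 69, 69, 68, 68, 70, 65, 66, 65, 68, 89, 138, 180, 191, 193, 192, 196, 219, 239, 240, 218, 174, 164, 166, 165, 165, 150, 120, 73, 41]
220 [42, 73, 132, 158, 165, 168, 178, 213, 235, 200, 107, 57, 53, 58, 55, 49, 49, 48, 41, 34, 38, 54, 81, 98, 97, 81, 87, 101, 142, 190, 212, 215, 216, 224, 237, 244, 230, 178, 163, 167, 167, 164, 149, 113, 63, 46]
225 [40, 77, 131, 166, 171, 159, 123, 104, 103, 107, 107, 100, 91, 91, 98, 109, 121, 126, 123, 99, 63, 41, 35, 39, 62, 101, 117, 94, 114, 169, 196, 205, 208, 220, 237, 244, 230, 178, 167, 172, 173, 172, 152, 117, 76, 50]
228 [41, 83, 138, 143, 143, 141, 132, 135, 128, 120, 119, 119, 124, 127, 120, 112, 138, 145, 143, 128, 91, 56, 46, 41, 41, 38, 41, 59, 104, 159, 189, 189, 191, 207, 231, 244, 230, 184, 167, 173, 173, 169, 153, 118, 76, 47]
```

The latch fin centre (y .2162) and the cartridge centre (y .2165) line up, there is no contact force, and the tongue is under the lip. I swing it down in small steps.

```bash
python3 - <<'E'
from h import *
go([.4713,.2165,.1318],90.3,12.5)
go([.4735,.2165,.1282],90.3,10)
E
```

```text
t 13.7 tcp [0.4689 0.2167 0.1358] F [ 0.3  0.8 -3.3] open 0.0137
row [-0.03, 0.13, 0.45] [2.52, 0.01, -0.01]
t 13.7 tcp [0.4689 0.2167 0.1358] F [ 0.3  0.8 -3.3] open 0.0137
row [-0.03, 0.25, 0.85] [5.02, 0.01, -0.01]
```

```bash
python3 -m creep '[[[0,0.06,0.2,1.2,0,0,-1],[0,0.13,0.45,2.5,0,0,-1],[0,0.19,0.65,3.8,0,0,-1],[0,0.25,0.85,5,0,0,-1],[0,0.25,0.85,5,0,0,-1]]]'; python3 - <<'E'
from h import *
go([.4776,.2165,.1209],90.3,5)
E
```

```text
time: 14.2
tool_pos: [0.4743, 0.2167, 0.1279]
tool_rot: [2.968, 0.0, 1.575]
contact_force: [-0.5, -0.6, -3.6]
opening: 0.0139
t 14.2 tcp [0.4743 0.2167 0.1279] F [-0.5 -0.6 -3.6] open 0.0139
row [-0.02, 0.21, 0.75] [4.97, 0.01, -0.04]
```

```bash
python3 -m creep '[[[0,0.05,0.2,1.2,0,0,-1],[0,0.1,0.4,2.5,0,0,-1],[0,0.15,0.6,3.8,0,0,-1],[0,0.2,0.75,5,0,0,-1],[0,0.2,0.75,5,0,0,-1]]]'; python3 - <<'E'
from h import *
go([.4795,.2165,.116],90.3,2)
E
```

```text
time: 14.7
tool_pos: [0.4781, 0.2166, 0.1207]
tool_rot: [3.055, 0.0, 1.575]
contact_force: [-0.0, -0.4, -3.7]
opening: 0.0137
t 14.7 tcp [0.4781 0.2166 0.1207] F [-0.  -0.4 -3.7] open 0.0137
row [-0.01, 0.1, 0.48] [2.93, 0.01, -0.06]
```

```bash
python3 -m creep '[[[0,0.05,0.2,1,0,0,-1],[0,0.1,0.35,2,0,0,-1],[0,0.1,0.48,2.9,0,0,-1],[0,0.1,0.48,2.9,0,0,-1]]]'; python3 - <<'E'
from h import *
go([.481,.2165,.1121],90.3,0)
E
```

```text
time: 15.1
tool_pos: [0.4798, 0.2166, 0.1157]
tool_rot: [3.107, 0.0, 1.575]
contact_force: [0.0, 0.6, -3.6]
opening: 0.0136
t 15.1 tcp [0.4798 0.2166 0.1157] F [ 0.   0.6 -3.6] open 0.0136
row [-0.01, 0.1, 0.37] [1.99, 0.01, -0.08]
```

```bash
python3 -m creep '[[[0,0.05,0.15,1,0,0,-1],[0,0.1,0.35,2,0,0,-1],[0,0.1,0.37,2,0,0,-1],[0,0.1,0.37,2,0,0,-1]]]'; python3 -m creep '[[[0,0,0.1,0,0,0,-1],[0,0,0.1,0,0,0,-1]]]'; python3 -m creep '[[[0,0,0.1,0,0,0,-1],[0,0,0.1,0,0,0,-1]]]'
```

```text
time: 15.5
tool_pos: [0.4811, 0.2166, 0.112]
tool_rot: [-3.141, 0.0, 1.575]
contact_force: [-0.6, -0.3, -4.0]
opening: 0.0138
time: 15.7
tool_pos: [0.4811, 0.2167, 0.1117]
tool_rot: [3.141, 0.0, 1.575]
contact_force: [-2.5, -0.2, 3.4]
opening: 0.0139
time: 15.9
tool_pos: [0.4811, 0.2167, 0.1117]
tool_rot: [3.14, 0.0, 1.575]
contact_force: [-2.7, -0.1, 6.7]
opening: 0.0132
```

The floor contact came at z .1117, against .1116 expected. I'll look before releasing.

```bash
python3 - <<'E'
from h import *
ims={c:robot.read_camera(c) for c in P}
crop("scene",ims["scene"],250,110,360,210,7,"pics/s8.png")
E
```

```text
(no output)
```

View pics/s8.png

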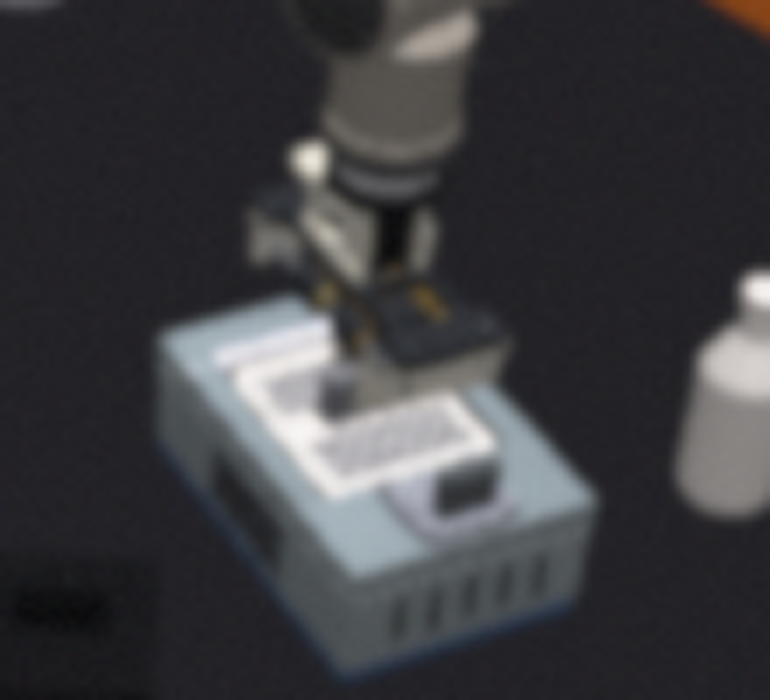

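The cartridge lies flat in the bay (scene ≈ (302,171)), below the rim with the tongue under the lip. I open and rise.

```bash
python3 -m creep '[[[0,0,-0.1,0,0,0,0.2],[0,0,-0.1,0,0,0,0.2],[0,0,-0.1,0,0,0,0.2],[0,0,-0.1,0,0,0,0.2],[0,0,-0.1,0,0,0,1],[0,0,-2,0,0,0,1],[0,0,-5,0,0,0,1],[0,0,-8,0,0,0,1]]]'; python3 - <<'E'
from h import *
go([.601,.2185,.195],90.0,0)
E
```

```text
time: 16.8
tool_pos: [0.4807, 0.2166, 0.1921]
tool_rot: [3.141, 0.0, 1.575]
contact_force: [0.9, 0.6, -0.0]
opening: 0.0735
t 16.8 tcp [0.4807 0.2166 0.1921] F [ 0.9  0.6 -0. ] open 0.0735
row [0.14, 12.03, -0.29] [0.01, 0.02, 0.24]
```

```bash
python3 -m creep '[[[0.1,5,-0.3,0,0,0.2,1],[0.1,10,-0.3,0,0,0.2,1],[0.1,12,-0.3,0,0,0.2,1],[0.1,12,0.5,0,0,0.2,1],[0.1,12,3,0,0,0.2,1],[0.1,12,5,0,0,0.2,1],[0.1,12,5,0,0,0.2,1]]]'; python3 - <<'E'
from h import *
ims={c:robot.read_camera(c) for c in P}
crop("scene",ims["scene"],250,110,360,210,7,"pics/s9.png")
go([.601,.2185,.121],90.0,0)
E
```

```text
time: 17.5
tool_pos: [0.5976, 0.2177, 0.1385]
tool_rot: [-3.134, 0.002, 1.572]
contact_force: [-0.1, -0.4, -0.6]
opening: 0.0916
t 17.6 tcp [0.5998 0.2182 0.1422] F [ 0.4  0.  -0. ] open 0.0916
row [0.03, 0.12, 2.11] [-0.06, 0.03, 0.06]
```

View pics/s9.png

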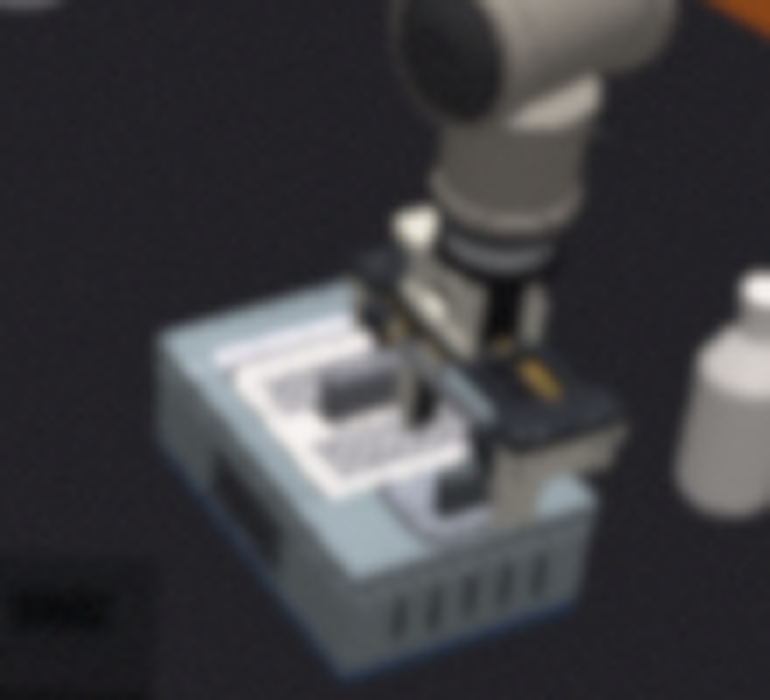

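The cartridge stayed flat. The jaws straddle the latch fin, scene ≈ (315,180).

```bash
python3 -m creep '[[[0,0.1,1.5,0,0,0,1],[0,0.1,2.1,0,0,0,1],[0,0.1,2.1,0,0,0,-1],[0,0.1,2.1,0,0,0,-1],[0,0.1,2.1,0,0,0,-1],[0,0.1,2.1,0,0,0,-1],[0,0.1,2.1,0,0,0,-1],[0,0.1,2.1,0,0,0,-1]]]' 15;  python3 -m creep '[[[0,0,0,0,0,0,-1],[0,0,0,0,0,0,-1],[0,0,0,0,0,0,-1],[0,0,0,0,0,0,-1],[0,0,0,0,0,0,-1],[0,0,0,0,0,0,-1],[0,0,0,0,0,0,-1]]]' 25
```

```text
time: 18.4
tool_pos: [0.6009, 0.2182, 0.1213]
tool_rot: [-3.141, 0.001, 1.572]
contact_force: [-0.8, 0.4, 0.3]
opening: 0.0486
time: 19.1
tool_pos: [0.6009, 0.2182, 0.1213]
tool_rot: [-3.141, 0.001, 1.572]
contact_force: [0.4, 0.5, 0.4]
opening: 0.0139
```

```bash
python3 -m creep '[[[0,-0.5,0,0,0,0,-1],[0,-1.0,0,0,0,0,-1],[0,-1.5,0,0,0,0,-1],[0,-2.0,0,0,0,0,-1],[0,-2.5,0,0,0,0,-1],[0,-2.5,0,0,0,0,-1]]]' 25; python3 -m creep '[[[0,-0.2,0,0,0,0,-1],[0,-0.2,0,0,0,0,-1]]]'; python3 -m creep '[[[0,-0.2,0,0,0,0,-1],[0,-0.2,0,0,0,0,-1]]]'; python3 -m creep '[[[0,-0.2,0,0,0,0,-1],[0,-0.2,0,0,0,0,-1]]]'
```

```text
time: 19.7
tool_pos: [0.5747, 0.218, 0.1213]
tool_rot: [-3.139, 0.001, 1.572]
contact_force: [-0.8, -1.1, -0.2]
opening: 0.0139
time: 19.9
tool_pos: [0.5728, 0.218, 0.1213]
tool_rot: [-3.14, 0.001, 1.572]
contact_force: [3.1, -1.4, -2.8]
opening: 0.0139
time: 20.1
tool_pos: [0.5727, 0.218, 0.1214]
tool_rot: [3.139, 0.0, 1.572]
contact_force: [9.8, 0.6, -5.9]
opening: 0.0136
time: 20.3
tool_pos: [0.5727, 0.218, 0.1214]
tool_rot: [3.135, -0.0, 1.571]
contact_force: [11.4, -1.0, -5.8]
opening: 0.0136
```

The latch is shut at its stop: 28.2 mm of travel, with 11 N against the end. I release, rise and check.

```bash
python3 -m creep '[[[0,0.15,0,0,0,0,0],[0,0.15,0,0,0,0,0],[0,0.15,0,0,0,0,0],[0,0.15,0,0,0,0,0.3],[0,0.15,0,0,0,0,0.5],[0,0.15,-2,0,0,0,0.5],[0,0.15,-6,0,0,0,0.5],[0,0.15,-10,0,0,0,0.5]]]'; python3 -m creep '[[[-10,-6,-4,0,0,0,0.5],[-20,-10,-4,0,0,0,0.5],[-25,-10,-4,0,0,0,0.5],[-30,-10,-4,0,0,0,0.5],[-35,-10,-4,0,0,0,0.5],[-35,-10,-4,0,0,0,0.5],[-35,-10,-4,0,0,0,0.5],[-35,-10,-4,0,0,0,0.5]]]'; python3 - <<'E'
from h import *
ims={c:robot.read_camera(c) for c in P}
np.savez("ims10.npz",**ims)
crop("scene",ims["scene"],250,110,380,240,6,"pics/s10.png") if 0 else crop("scene",ims["scene"],250,120,380,220,6,"pics/s10.png")
crop("top",ims["top"],150,140,260,250,5,"pics/t10.png")
E
```

```text
time: 21.1
tool_pos: [0.5728, 0.2179, 0.222]
tool_rot: [3.137, 0.0, 1.572]
contact_force: [0.8, -0.6, -0.6]
opening: 0.0682
time: 21.9
tool_pos: [0.472, -0.1356, 0.2621]
tool_rot: [3.137, 0.002, 1.568]
contact_force: [0.4, -0.2, 0.3]
opening: 0.0687
```

View pics/s10.png

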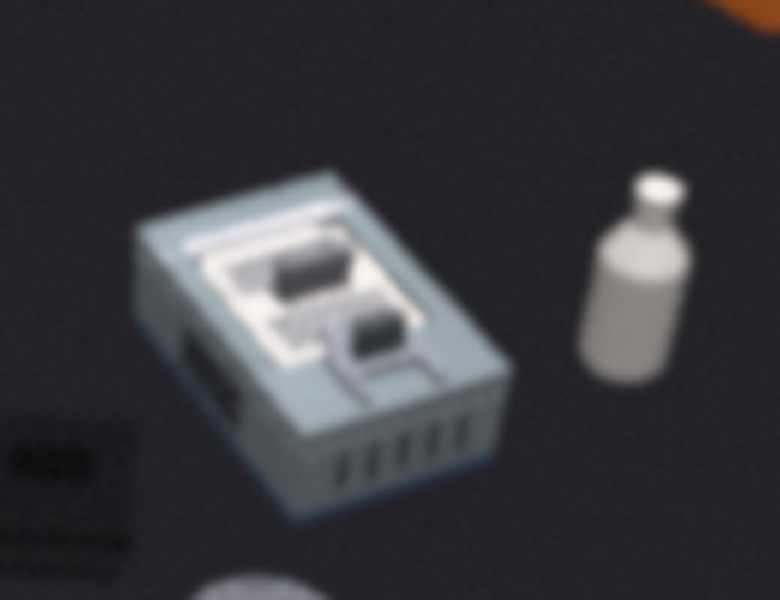

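View pics/t10.png

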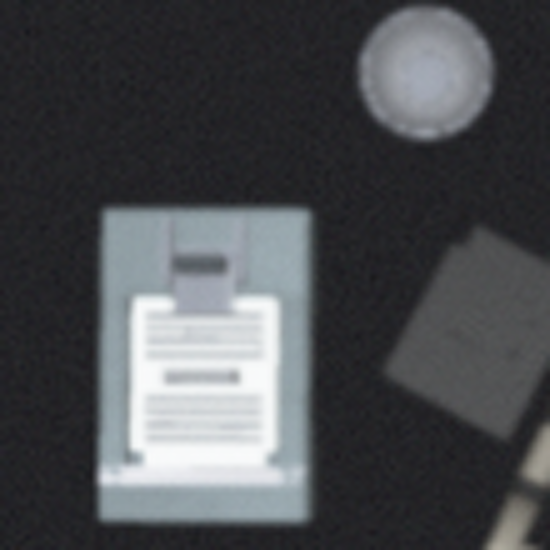

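Both views show the cartridge flat under the lip (top ≈ (191,217)) with the latch over its end (top ≈ (190,193)). The dish and bottle have not moved and the gripper is clear.

```bash
python3 -c "
from cell import robot
print(robot.hand_in()); print(robot.observe()['time'])"
```

```text
the job is handed in; nothing more can be done
None
the job is handed in; nothing more can be done
```

The cartridge is fitted in the bay with the latch shut over it, and the job is handed in at about 22 s of the 58 s allowed. The hand-in gave no verdict, so the result below rests on my own checks.

**What I did:**
1. I drew the latch back by its fin to the stop.
2. I gripped the white cartridge by its fin and brought it in tilted at 15°, with the tongue about 9 mm under the lip.
3. I lowered it in the gripper in small steps until it touched the bay floor.
4. I released it and pushed the latch shut.

**Last checks:**
- **Seating:** floor contact came at tool height 0.1117 m, against 0.1116 m expected. The last pictures from both cameras show the cartridge flat with its tongue under the lip.
- **Latch:** it travelled 28.2 mm each way and stopped firmly at both ends, with its tip over the cartridge at the end.
- **Bystanders:** the dish and bottle look unmoved in the last pictures. The jar was not in the last crops I viewed, but the arm never came near it.
- **Gripper:** it was clear of everything, at about zero force.

**Where measurements disagreed:** the two cameras differed by about 4–7 mm in x and 3 mm in y for the unit. I took x from the latch's stop. I took y from top-camera measurements of the unit and the held cartridge, checked against the latch fin (0.2162 m against 0.2165 m). One edge fit of the held cartridge in the scene camera gave implausible values, so I ignored it.

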